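# Hold the sample drawer's sprung dust shutter half open

## Task

Pull the drawer of the white glaze-sample cabinet all the way out to its stop. Then take the upright tab on the sprung dust shutter inside the drawer, slide the shutter sideways to half of its travel, so that its edge is over the divider and a colleague can reach the first row of sample tiles, and keep holding it there by the tab with the drawer still fully out: finish while holding, without letting go. Leave the other things on the counter where they are.

Things in the scene. Friction and masses are not known exactly. Their poses are not given: they have to be found in the camera images.
- cabinet: White cabinet on the counter, 280 deep (x) x 300 wide (y) x 134 mm high, fixed, with a cork pad and four fixed flat tiles (10 mm more) on the back half of its top. Origin: on the counter, under the middle of the shut drawer's outer face. Its +x axis points from the drawer front to its back, +y to the left as one faces the front, +z up; the drawer comes out along its -x, which faces the robot roughly.
- drawer (a joint): How far the drawer is out, m: 0 shut, 0.140 at its stop. Its guides drag with about 2.5 N plus 8 N per m/s; it stays where it is left. The front panel is 294 wide, from 16 to 120 mm above the counter; its outer face is at the cabinet's x = 0 when shut.
- drawer_handle (a point): Middle of the drawer's bar handle: a level steel bar 11 mm thick and 120 mm long, parallel to the cabinet's y, its axis 45 mm in front of the front panel and 98 mm above the counter (36 mm below the cabinet's top); held by a thin post near each end (52 mm either side of the middle). Moves with the drawer.
- shutter (a joint): How far the sprung shutter is open, m: 0 shut, 0.100 fully open, so half travel is 0.050. It slides along the cabinet's +y (to the left as one faces the front) and springs shut by itself when let go. The spring pushes back with 3.6 N at 0, 9.6 N at half and 15.6 N when fully open (120 N/m).
- shutter_plate (a point): Centre of the top of the shutter: an aluminium plate 108 (cabinet x) x 110 (y) x 6 mm, its top 77.5 mm above the counter, between two rails across the front part of the drawer; reachable only when the drawer is out. The drawer's front panel rises 42 mm above it.
- half_mark (a point): Top of the divider in the compartment under the shutter. At half travel the shutter's right-hand (-y) edge is over it, in line with two steel studs, 8 mm across and 10 mm high, one on each rail (the rear one stays under the cabinet's edge). Moves with the drawer.
- shutter_tab: Upright steel tab in the middle of the shutter plate: 50 long along the cabinet's x, 10 thick along its y, 38 mm high (77.5 to 115.5 mm above the counter). Origin: centre of its foot; axes parallel to the cabinet's. It is 80 mm behind the drawer front's outer face, and with the shutter shut 68 mm to the right (-y) of the cabinet's middle.
- tab_centre (a point): Centre of that tab, 19 mm above its foot.
- cup: Loose white ceramic mug, 84 across and 65 mm high, to one side of the cabinet; a bystander. Origin: centre of its underside.
- bowl: Loose white ceramic bowl, 116 across and 55 mm high, to one side; a bystander. Origin: centre of its underside.
- bottle: Loose closed clear bottle, 62 across and 190 mm high, standing to one side; a bystander. Origin: centre of its underside.
- ruler: Loose steel ruler, 200 x 30 x 4 mm, lying flat to one side; a bystander. Origin: centre of its underside, its length along its x.

How it is judged:
On the way, in this order (a step that is already met when the one before it is completed fails the run):
1. the drawer is out at its stop (within 6 mm) (value of joint drawer above 0.134 m), for 0.2 s.
2. the shutter is held by its tab at half travel (within 8 mm), the drawer still out (within 10 mm) (value of joint shutter between 0.042 and 0.058 m and value of joint drawer above 0.13 m and contact force between the fingers and shutter_tab above 3 N), for 0.5 s.
At the end, for the whole second after the job is handed in: The drawer is out to within 10 mm of its stop; the shutter stands still at half travel, 50 mm open within 8 mm; and the fingers bear on its tab with more than 3 N, holding it against its spring (all of step 2 and velocity of joint shutter between -0.01 and 0.01 m/s); the arm keeps its last pose, push and grip.
It fails at once if the cup is moved by more than 30 mm (distance of cup from where it was at the start of the episode above 0.03 m).
It fails at once if the bowl is moved by more than 30 mm (distance of bowl from where it was at the start of the episode above 0.03 m).
It fails at once if the bottle is moved by more than 30 mm (distance of bottle from where it was at the start of the episode above 0.03 m).
It fails at once if the ruler is moved by more than 30 mm (distance of ruler from where it was at the start of the episode above 0.03 m).
It also fails if it takes over 48 s, if anything falls off the work surface, if the arm or the gripper's body presses on something with over 40 N, if the wrist force passes 120 N, or if a joint passes its speed limit or range.

## Robot

A 7-joint arm with a two-finger parallel gripper is mounted at the origin on the work surface. World frame = base frame: x ahead of the robot, y to its left, z up, the work surface at z = 0. Lengths are in m, angles in rad, forces in N, time in s.
With the tool pointing down it reaches from about 0.4 to 0.875 m from the base axis. Payload 19.3 kg.
Tool frame: the origin (TCP) lies between the finger pads; the fingertips stand ahead of it and the grasp point (between the pads) lies 8 mm behind it (bot.tip_extent is the x of the fingertips in the tool frame, in m); x points along the fingers, y is the direction in which the jaws open and shut, and the axes are right-handed (so a half turn about x gives the same grasp; the last joint's range is limited). The gripper opens to 85 mm and grips with 20 to 120 N. Pads are 22 mm wide; open, the fingers measure 114 mm over their backs; the gripper's body (76 mm by 85 mm) begins 54 mm behind the grasp point. The pads swing forward as they close: fully open they stand 13 mm farther back than shut.
Start: joints at [-0.07, 0.521, -0.036, 1.599, 0.021, 1.021, -0.113], TCP at [0.625, -0, 0.242] pointing down, gripper open.
Joint ranges: [-2.91, 2.91], [-0.3, 2.13], [-1.5, 1.42], [0.17, 2.43], [-1.26, 4.41], [0.16, 1.93], [-2.52, 2.52]. Speed limits (rad/s): [1.89, 1.89, 2.39, 2.39, 3.01, 3.01, 3.01].

## Interface

Orientations are given as [roll, pitch, yaw] about the fixed x, y, z axes, in that order (R = Rz(yaw) Ry(pitch) Rx(roll)).
In Python, from workcell import observe, grab_frame, camera_info, bot, nets gives the robot as it stands.
- The arm moves only by the tool jog_arm, never from a script. Its argument "commands" is a list of rows, each a list of 6 numbers: the shift along the tool's x, y, z in mm, then the turn, a rotation vector about the tool's x, y, z in rad. A call has 1 to 20 rows; each row shifts and turns the pose as measured when the row begins, along the tool's axes as they then stand; what a row does not reach is not made up. A row lasts 1/10 s, in which the tool goes at most 50 mm and 8.59 degrees, less where a joint would pass 70% of its speed; a pose out of reach is approached as far as the arm can. A call is refused whole if a number of a shift passes 50 or a number of a turn 0.15, either way. A call with a gripper value outside its range is refused whole. "gripper" is the closure in counts, from 0 (fully open) to 255 (shut), set as the call begins (left out, the last holds). The fingers move at their own pace and stop on an object; "newtons" is the grip in N (left out, the last holds). Time passes only in rows, so rows that do not move let the fingers close. It gives the time, the measured TCP pose, the force and the opening at its end, in the units of the state.
- observe(): the state, without advancing time (a new reading comes with each control period).
- grab_frame(name): name is "scene" or "side" or "wrist"; returns the picture (480x640x3 uint8, red, green, blue); there is no depth.
- camera_info(name): a dict with "fov_y" (degrees; the focal length in pixels is half the picture's height over the tangent of half this angle, whatever the lens; pixels are square), "cx", "cy" (the principal point, pixels), "distortion" ([k1, k2, p1, p2, k3] as OpenCV has them; the pictures are not rectified), "R" (3x3) and "t" (3): a world point X has camera coordinates R X + t; the wrist camera has in their place "tool_from_camera" (4x4, takes a point from camera to tool coordinates, whose origin is the TCP and whose axes are the tool frame's). Camera axes: x right, y down, z forward; pixel columns grow to the right and rows downward; lengths in m; the calibration is good to about 2 mm. A picture is of the moment at which its call begins: read the wrist's pose just before it. camera_info takes no time and is no camera call.
- bot.job_done(): hands the job in, once; it reports no verdict.
Trained networks look in the newest picture that a camera, given by its name, has taken for a name from the list of things; names that differ only in an ending like _2 or _b are one class to them, and where a whole thing is asked for, a point or a joint stands for the part that bears it (a point fixed in the world has none). Each returns a list of dicts, best first, with "p" (0 to 1); they miss things now and then, are a little off and sometimes report something else, mostly with a low value. They report only what shows in the picture. A call takes as long as a camera call.
- nets.find_in(camera, name): "rect" ([left, top, right, bottom] in pixels, round what is visible of it).
- nets.silhouettes(camera, name): "mask" (480x640 bool, what is visible of it) and "rect" ([left, top, right, bottom] in pixels, round what is visible of it).
- nets.pinpoint(camera, name): "location" ([column, row] in pixels: a listed point, or the origin of a listed thing).
The state is a dict: "clock": time; "qpos": joint angles; "qd": joint speeds; "joint_efforts": joint torques, N m; "position": TCP position; "tool_rot": TCP orientation; "force": force on the tool from outside, world axes, zero at the start; "moment": the same for the moment, N m; "grip_width": finger opening in m.
Only numpy, scipy, OpenCV 4.12 (cv2) and the standard library are available. Lean on these libraries where they do the work, as an engineer would, in place of code of your own. Each camera call takes 0.05 s, during which the arm holds its last target.

## Working session

There is one attempt and no reset: what is moved stays moved. The work goes in short steps, Python scripts to look and compute and a tool call to move; the robot and the scene stay as the last step left them, time stands still between calls to the robot, and variables do not carry over. Pictures are saved under pics/ and viewed, and the job is handed in when it is done.

Besides the shell and the picture viewer there is one more tool, called after "Call:" as name(argument=value, ...), one argument or row to a line, values as JSON. jog_arm: Moves the arm, as the interface text tells. Its arguments: {"type":"object","properties":{"commands":{"type":"array","items":{"type":"array","items":{"type":"number"}}},"gripper":{"type":"number"},"newtons":{"type":"number"}},"required":["commands"]}

```bash
mkdir -p pics; ls; python3 - <<'E'
from workcell import observe, grab_frame, camera_info, bot, nets
import cv2, numpy as np
s=observe(); print(s['clock'],s['position'],s['tool_rot'],s['force'],bot.tip_extent)
for c in ['scene','side','wrist']:
    im=grab_frame(c); cv2.imwrite(f'pics/{c}0.png',im[:,:,::-1])
    print(c,camera_info(c))
    for n in ['cabinet','drawer_handle']:
        print(c,n,nets.pinpoint(c,n)[:1])
E
```

```text
pics
0.0 [ 6.24696786e-01 -2.49321943e-05  2.41734494e-01] [-1.49795149  1.56969461 -3.0687836 ] [ 0.67420554  0.39415091 -0.03393612] 0.011
scene {'fov_y': 47.12337641886663, 'cx': 310.83825106244944, 'cy': 238.50956625568418, 'distortion': array([-0.11080249,  0.        ,  0.        ,  0.        ,  0.        ]), 'R': array([[-0.78013027,  0.62559853,  0.00482208],
       [ 0.4909433 ,  0.6169544 , -0.61509506],
       [-0.38777757, -0.47748691, -0.78843821]]), 't': array([ 0.43937669, -0.22164934,  1.65503538])}
scene cabinet [{'location': [279.2, 266.8], 'p': 0.61}]
scene drawer_handle [{'location': [295.2, 234.1], 'p': 0.87}]
side {'fov_y': 44.07962744047797, 'cx': 316.3225950778783, 'cy': 245.1659520344621, 'distortion': array([-0.16362024,  0.        ,  0.        ,  0.        ,  0.        ]), 'R': array([[-0.80457759, -0.59367412,  0.01435065],
       [-0.42095215,  0.55311751, -0.71892997],
       [ 0.41887253, -0.58447588, -0.69493435]]), 't': array([0.45182729, 0.3067872 , 1.42429071])}
side cabinet [{'location': [303.1, 251.1], 'p': 0.59}]
side drawer_handle [{'location': [311.9, 234.3], 'p': 0.88}]
wrist {'fov_y': 61.55211330513337, 'cx': 318.370446981528, 'cy': 239.9596608582878, 'distortion': array([-0.06823057,  0.        ,  0.        ,  0.        ,  0.        ]), 'tool_from_camera': array([[-3.97909336e-05, -3.17831773e-01,  9.48147121e-01,
        -1.31341955e-01],
       [ 9.99999482e-01, -9.76831717e-04, -2.85480215e-04,
        -1.00939958e-04],
       [ 1.01691486e-03,  9.48146618e-01,  3.17831648e-01,
        -8.18474801e-02],
       [ 0.00000000e+00,  0.00000000e+00,  0.00000000e+00,
         1.00000000e+00]])}
wrist cabinet [{'location': [326.1, 224.5], 'p': 0.56}]
wrist drawer_handle [{'location': [272.2, 266.8], 'p': 0.62}]
```

View pics/scene0.png

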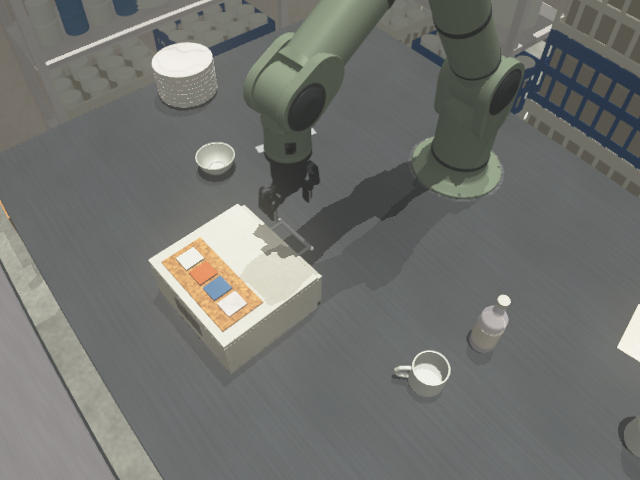

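View pics/side0.png

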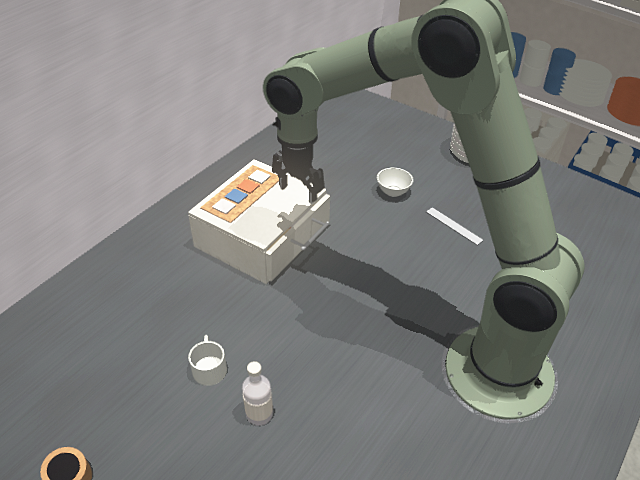

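View pics/wrist0.png

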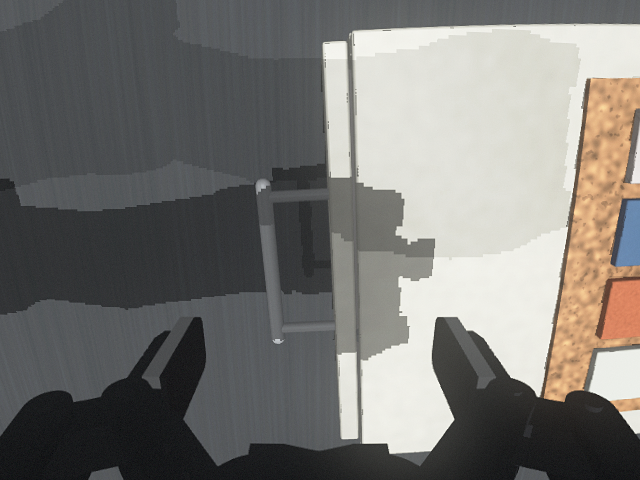

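```bash
cat > h.py <<'E'
from workcell import observe, grab_frame, camera_info, bot, nets
import cv2, numpy as np
from scipy.spatial.transform import Rotation as Ro
def K(i):
    f=240/np.tan(np.radians(i['fov_y']/2)); return np.array([[f,0,i['cx']],[0,f,i['cy']],[0,0,1]])
def ext(c,s=None):
    i=camera_info(c)
    if c!='wrist': return i['R'],i['t'],i
    s=s or observe(); R=Ro.from_euler('xyz',s['tool_rot']).as_matrix()
    T=np.eye(4);T[:3,:3]=R;T[:3,3]=s['position']
    M=np.linalg.inv(T@i['tool_from_camera']); return M[:3,:3],M[:3,3],i
def onplane(c,px,z,s=None):
    R,t,i=ext(c,s)
    u=cv2.undistortPoints(np.array([[px]],float),K(i),i['distortion'])[0,0]
    C=-R.T@t; d=R.T@np.array([u[0],u[1],1]); return C+d*(z-C[2])/d[2]
def proj(c,X,s=None):
    R,t,i=ext(c,s)
    return cv2.projectPoints(np.atleast_2d(X).astype(float),cv2.Rodrigues(R)[0],t,K(i),i['distortion'])[0][:,0]
E
python3 - <<'E'
from h import *
s=observe(); print(Ro.from_euler('xyz',s['tool_rot']).as_matrix().round(3))
for px,z in [((262,186),.098),((278,341),.098),((323,42),.12),((341,439),.12),((353,32),.134),((360,439),.134)]:
    print('w',px,onplane('wrist',px,z).round(4))
for c,px in [('scene',(295.2,234.1)),('side',(311.9,234.3)),('wrist',(272.2,266.8))]: print(c,onplane(c,px,.098).round(4))
for px in [(150,262),(241,206),(321,275)]: print('s',onplane('scene',px,.134).round(4))
for px in [(189,212),(268,250),(329,189),(254,160)]: print('side',onplane('side',px,.134).round(4))
for c,n in [('scene','bowl'),('side','bowl'),('scene','cup'),('side','cup'),('side','ruler'),('side','bottle'),('scene','bottle')]:
  r=nets.pinpoint(c,n); 
  if r: print(c,n,onplane(c,r[0]['location'],0).round(3),r[0]['p'])
E
```

```text
[[-0.  1. -0.]
 [ 0. -0. -1.]
 [-1. -0. -0.]]
w (262, 186) [0.5858 0.0289 0.098 ]
w (278, 341) [ 0.5927 -0.0949  0.098 ]
w (323, 42) [0.6276 0.1176 0.12  ]
w (341, 439) [ 0.643  -0.1737  0.12  ]
w (353, 32) [0.6438 0.1207 0.134 ]
w (360, 439) [ 0.6566 -0.1598  0.134 ]
scene [ 0.5895 -0.0299  0.098 ]
side [ 0.5977 -0.0262  0.098 ]
wrist [ 0.5907 -0.0314  0.098 ]
s [ 0.9209 -0.1516  0.134 ]
s [ 0.6577 -0.1621  0.134 ]
s [0.6331 0.1229 0.134 ]
side [0.8998 0.1384 0.134 ]
side [0.6293 0.1209 0.134 ]
side [ 0.6503 -0.1786  0.134 ]
side [ 0.9155 -0.1551  0.134 ]
scene bowl [ 0.564 -0.449  0.   ] 0.86
scene cup [0.564 0.426 0.   ] 0.93
side cup [0.567 0.432 0.   ] 0.88
side ruler [ 0.349 -0.408  0.   ] 0.56
scene bottle [0.396 0.442 0.   ] 0.91
```

Call:
jog_arm(
  commands=[
    [0, 0, 0, -0.054, 0, 0],
    [10, -18, 15, 0, 0, 0],
    [20, -18, 14, 0, 0, 0],
    [20, 0, 0, 0, 0, 0],
    [0, 0, 0, 0, 0, 0],
  ],
  gripper=110,
  newtons=60,
)

```text
clock: 1.3
position: [0.5899, -0.0316, 0.1915]
tool_rot: [1.652, 1.569, 0.139]
force: [-0.4, 0.6, 0.1]
grip_width: 0.0487
```

```bash
python3 - <<'E'
from h import *
s=observe(); print(s['clock'],s['position'],s['tool_rot'],s['force'],s['grip_width'])
R=Ro.from_euler('xyz',s['tool_rot']).as_matrix();print(R.round(3))
im=grab_frame('wrist'); cv2.imwrite('pics/w1.png',im[:,:,::-1])
r=nets.pinpoint('wrist','drawer_handle'); print(r, onplane('wrist',r[0]['location'],.098,s) if r else 0)
print(R.T@(np.array([.590,-.031,.090])-s['position'])*1000)
E
```

```text
1.3 [ 0.5899226  -0.03157705  0.19146247] [1.65237222 1.56901276 0.13859125] [-0.4421877   0.59735047  0.1408089 ] 0.04868348088467554
[[ 0.002  0.998  0.057]
 [ 0.     0.057 -0.998]
 [-1.     0.002 -0.   ]]
[{'location': [317.2, 251.5], 'p': 0.57}] [ 0.58926299 -0.03233837  0.098     ]
[ 1.01462592e+02 -7.02113349e-02 -5.56951353e-01]
```

View pics/w1.png

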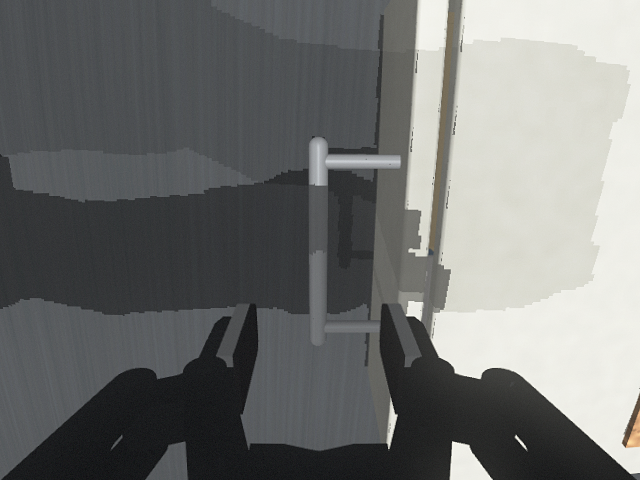

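Call:
jog_arm(
  commands=[
    [25, 0, 0, 0, 0, 0],
    [25, 0, 0, 0, 0, 0],
    [20, 0, 0, 0, 0, 0],
    [15, 0, 0, 0, 0, 0],
    [12, 0, 0, 0, 0, 0],
    [4, 0, 0, 0, 0, 0],
    [0, 0, 0, 0, 0, 0],
  ],
)

```text
clock: 2.1
position: [0.5977, -0.0295, 0.0959]
tool_rot: [1.572, 1.556, 0.06]
force: [-1.0, -0.6, -1.5]
grip_width: 0.0486
```

```bash
python3 - <<'E'
from h import *
s=observe(); print(s['position'],s['force'],s['moment'],s['qpos'])
R=Ro.from_euler('xyz',s['tool_rot']).as_matrix();print(R.round(3))
im=grab_frame('wrist'); cv2.imwrite('pics/w2.png',im[:,:,::-1])
print(R.T@(np.array([.590,-.031,.090])-s['position'])*1000)
Rt=np.column_stack([[0,0,-1],[.9985,.054,0],[.054,-.9985,0]])
print(Ro.from_matrix(R.T@Rt).as_rotvec())
E
```

```text
[ 0.59767393 -0.02946239  0.09585694] [-0.96572529 -0.64945896 -1.53312785] [-0.05615514  0.46132201  0.00596864] [-0.01584872  0.65967034 -0.04869782  1.7952991   0.04773621  0.67292895
 -0.03223225]
[[ 0.015  0.998  0.059]
 [ 0.001  0.059 -0.998]
 [-1.     0.015 -0.   ]]
[ 5.74142335 -7.83718558  1.08248891]
[ 4.97917820e-03 -5.57964775e-05 -1.48177197e-02]
```

View pics/w2.png

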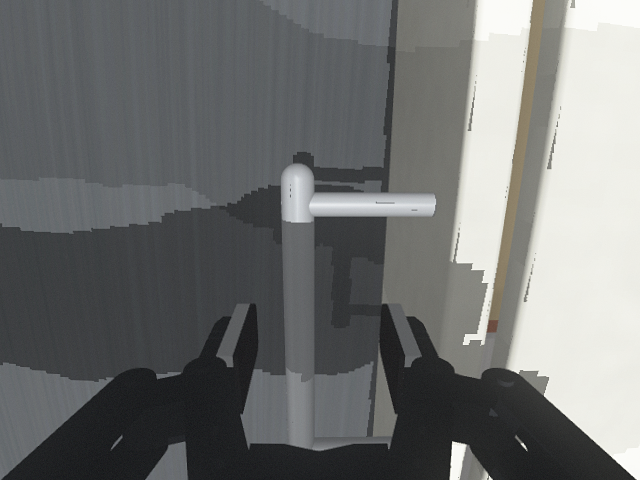

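Call:
jog_arm(
  commands=[
    [3, -8, 0, 0, 0, -0.015],
    [3, 0, 0, 0, 0, 0],
    [0, 0, 0, 0, 0, 0],
  ],
)

```text
clock: 2.45
position: [0.5902, -0.03, 0.0913]
tool_rot: [1.504, 1.569, -0.008]
force: [0.1, 0.5, -0.5]
grip_width: 0.0485
```

Call:
jog_arm(
  commands=[
    [0, 0, 0, 0, 0, 0],
    [0, 0, 0, 0, 0, 0],
    [0, 0, 0, 0, 0, 0],
    [0, 0, 0, 0, 0, 0],
    [0, 0, 0, 0, 0, 0],
  ],
  gripper=255,
  newtons=60,
)

```text
clock: 2.95
position: [0.5907, -0.03, 0.092]
tool_rot: [1.528, 1.568, 0.015]
force: [-0.4, 1.2, -0.5]
grip_width: 0.0089
```

```bash
python3 - <<'E'
from h import *
s=observe(); print(s['position'],s['force'],s['moment'],s['grip_width'])
R=Ro.from_euler('xyz',s['tool_rot']).as_matrix();print(R.round(3))
im=grab_frame('wrist'); cv2.imwrite('pics/w3.png',im[:,:,::-1])
E
```

```text
[ 0.59066708 -0.03003951  0.09203364] [-0.40025342  1.23865718 -0.49164704] [-0.04387171 -0.01522501  0.01924388] 0.008924840532093433
[[ 0.003  0.998  0.059]
 [ 0.     0.059 -0.998]
 [-1.     0.003  0.   ]]
```

View pics/w3.png

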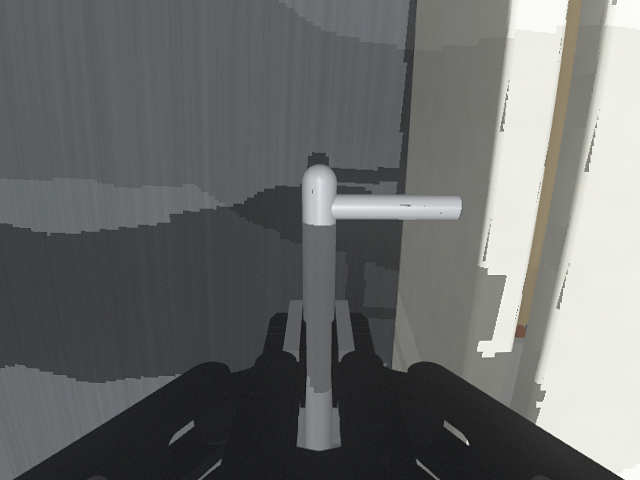

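Call:
jog_arm(
  commands=[
    [0, -8, 0, 0, 0, 0],
    [0, -10, 0, 0, 0, 0],
    [0, -10, 0, 0, 0, 0],
    [0, -10, 0, 0, 0, 0],
    [0, -10, 0, 0, 0, 0],
    [0, -10, 0, 0, 0, 0],
    [0, -10, 0, 0, 0, 0],
    [0, -10, 0, 0, 0, 0],
    [0, -10, 0, 0, 0, 0],
  ],
)

```text
clock: 3.9
position: [0.4972, -0.0352, 0.092]
tool_rot: [1.608, 1.564, 0.096]
force: [3.9, 1.2, -1.8]
grip_width: 0.0088
```

```bash
python3 - <<'E'
from h import *
s=observe(); print(s['position'],s['force'],s['moment'],s['grip_width'])
R=Ro.from_euler('xyz',s['tool_rot']).as_matrix();print(R.round(3))
print((s['position']-np.array([.5907,-.03,.092]))@np.array([.9985,.054,0]))
E
```

```text
[ 0.497159   -0.03516561  0.09201691] [ 3.87521559  1.22330256 -1.79664083] [ 0.17029672 -0.61011392 -0.07983628] 0.008828087626605642
[[ 0.007  0.998  0.059]
 [ 0.001  0.059 -0.998]
 [-1.     0.007 -0.   ]]
-0.09367963157433752
```

Call:
jog_arm(
  commands=[
    [0, -10, 0, 0, 0, 0],
    [0, -10, 0, 0, 0, 0],
    [0, -10, 0, 0, 0, 0],
    [0, -6, 0, 0, 0, 0],
    [0, -5, 0, 0, 0, 0],
    [0, -3, 0, 0, 0, 0],
  ],
)

```text
clock: 4.5
position: [0.4508, -0.0377, 0.0922]
tool_rot: [1.615, 1.559, 0.104]
force: [30.5, -0.5, -32.7]
grip_width: 0.0089
```

Call:
jog_arm(
  commands=[
    [0, -3, 0, 0, 0, 0],
    [0, -3, 0, 0, 0, 0],
    [0, -3, 0, 0, 0, 0],
  ],
)

```text
clock: 4.8
position: [0.4509, -0.0377, 0.0922]
tool_rot: [1.594, 1.54, 0.083]
force: [23.4, 0.4, -26.2]
grip_width: 0.0089
```

```bash
python3 - <<'E'
from h import *
s=observe(); print(s['position'],s['force'],s['moment'],s['grip_width'])
R=Ro.from_euler('xyz',s['tool_rot']).as_matrix();print(R.round(3))
print((s['position']-np.array([.5907,-.03,.092]))@np.array([.9985,.054,0]))
E
```

```text
[ 0.45093581 -0.03768532  0.0921667 ] [ 23.35610016   0.38526113 -26.2447087 ] [ 0.05710525 -4.50703514 -0.04901681] 0.008946700304270184
[[ 0.03   0.998  0.06 ]
 [ 0.003  0.06  -0.998]
 [-1.     0.03  -0.001]]
-0.13996955355903018
```

Call:
jog_arm(
  commands=[
    [0, 0, 0, 0, 0, 0],
    [0, 0, 0, 0, 0, 0],
    [0, 0, 0, 0, 0, 0],
  ],
)

```text
clock: 5.1
position: [0.4512, -0.0377, 0.092]
tool_rot: [1.594, 1.54, 0.083]
force: [2.1, 1.2, 0.1]
grip_width: 0.0087
```

Call:
jog_arm(
  commands=[
    [0, 0, 0, 0, 0, 0],
    [0, 0, 0, 0, 0, 0],
    [0, 0, 0, 0, 0, 0],
    [-5, 0, 0, 0, 0, -0.02],
    [-15, 0, 0, 0, 0, 0],
  ],
  gripper=120,
)

```text
clock: 5.6
position: [0.4482, -0.0383, 0.1109]
tool_rot: [1.649, 1.567, 0.138]
force: [0.5, -0.6, 0.7]
grip_width: 0.0453
```

```bash
python3 - <<'E'
from h import *
s=observe(); print(s['position'],s['force'],s['moment'],s['grip_width'])
R=Ro.from_euler('xyz',s['tool_rot']).as_matrix();print(R.round(3))
im=grab_frame('wrist'); cv2.imwrite('pics/w4.png',im[:,:,::-1])
E
```

```text
[ 0.44820809 -0.03829031  0.11085755] [ 0.48703032 -0.6108052   0.70124969] [ 0.04287035  0.03565168 -0.03024205] 0.04530176830796563
[[ 0.004  0.998  0.06 ]
 [ 0.001  0.06  -0.998]
 [-1.     0.004 -0.   ]]
```

View pics/w4.png

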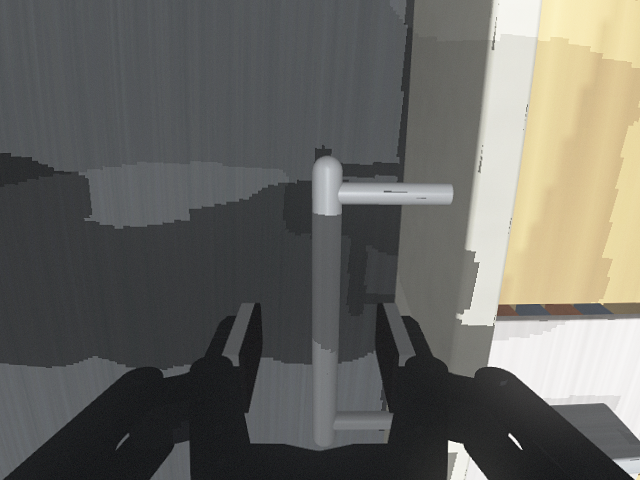

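Call:
jog_arm(
  commands=[
    [-20, 0, 0, 0, 0, 0],
    [-30, 0, 0, 0, 0, 0],
    [-30, 0, 0, 0, 0, 0],
    [-25, 0, 0, 0, 0, 0],
    [0, 0, 0, -0.143, 0, 0],
    [0, 0, 0, -0.143, 0, 0],
    [0, 0, 0, -0.143, 0, 0],
    [0, 0, 0, -0.143, 0, 0],
    [0, 0, 0, -0.143, 0, 0],
    [0, 0, 0, -0.143, 0, 0],
    [0, 0, 0, -0.143, 0, 0],
    [0, 0, 0, -0.143, 0, 0],
    [0, 0, 0, -0.143, 0, 0],
    [0, 0, 0, -0.143, 0, 0],
    [0, 0, 0, -0.143, 0, 0],
    [0, 0, 0, 0, 0, 0],
  ],
)

```text
clock: 7.25
position: [0.445, -0.0399, 0.2208]
tool_rot: [-0.356, 1.566, -0.232]
force: [1.2, 0.1, 0.9]
grip_width: 0.0453
```

```bash
cat > st.py <<'E'
from h import *
import sys
s=observe(); print(s['clock'],s['position'].round(4),s['force'].round(2),s['grip_width'].round(4))
R=Ro.from_euler('xyz',s['tool_rot']).as_matrix();print(R.round(3))
Rt=np.column_stack([[0,0,-1],[-.054,.9985,0],[.9985,.054,0]])
print('rot corr',Ro.from_matrix(R.T@Rt).as_rotvec().round(3))
print('to tab',R.T@(np.array([.579,-.099,.099])-s['position'])*1000)
if len(sys.argv)>1:
    for c in sys.argv[2:]:
        im=grab_frame(c); cv2.imwrite(f'pics/{sys.argv[1]}{c}.png',im[:,:,::-1])
        for n,z in [('tab_centre',.0965),('shutter_tab',.0775),('half_mark',.075),('drawer_handle',.098)]:
            r=nets.pinpoint(c,n)
            if r: print(c,n,r[0]['p'],r[0]['location'],onplane(c,r[0]['location'],z,s).round(4))
E
python3 st.py a wrist scene side
```

```text
Traceback (most recent call last):
  File "st.py", line 3, in <module>
    s=observe(); print(s['clock'],s['position'].round(4),s['force'].round(2),s['grip_width'].round(4))
                                                                             ^^^^^^^^^^^^^^^^^^^^^
AttributeError: 'float' object has no attribute 'round'
```

```bash
sed -i "s/s\['grip_width'\].round(4)/s['grip_width']/" st.py
python3 st.py a wrist scene side
```

```text
7.25 [ 0.445  -0.0399  0.2208] [1.22 0.09 0.85] 0.045302573755550295
[[ 0.005 -0.124  0.992]
 [-0.001  0.992  0.124]
 [-1.    -0.002  0.005]]
rot corr [0.07  0.005 0.002]
to tab [122.53838672 -75.04120504 125.11758944]
scene tab_centre 0.7 [280.9, 215.7] [ 0.5807 -0.1009  0.0965]
scene shutter_tab 0.7 [281.1, 219.5] [ 0.5789 -0.1036  0.0775]
scene half_mark 0.56 [280.2, 221.5] [ 0.5836 -0.1014  0.075 ]
scene drawer_handle 0.57 [338.3, 207.3] [ 0.4486 -0.0305  0.098 ]
side tab_centre 0.64 [330.6, 222.7] [ 0.5855 -0.0974  0.0965]
side shutter_tab 0.59 [328.1, 231.0] [ 0.5826 -0.0823  0.0775]
side half_mark 0.62 [332.7, 232.2] [ 0.571  -0.0884  0.075 ]
side drawer_handle 0.61 [356.9, 252.0] [ 0.4613 -0.0434  0.098 ]
```

View pics/awrist.png

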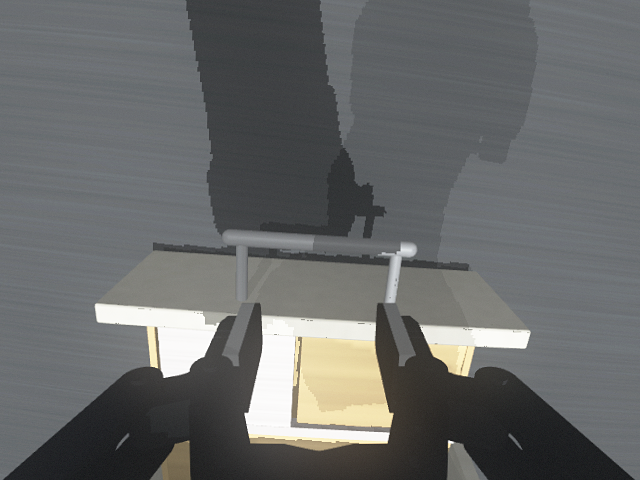

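View pics/ascene.png

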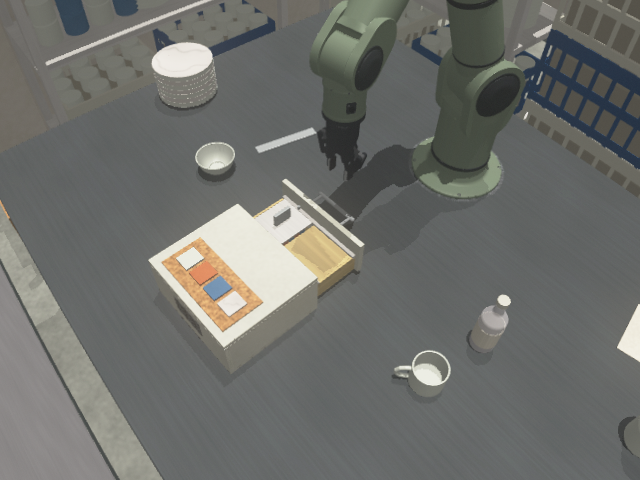

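Call:
jog_arm(
  commands=[
    [0, 0, 0, 0.07, 0, 0],
    [0, -12, 25, 0, 0, 0],
    [0, -14, 28, 0, 0, 0],
    [0, -14, 28, 0, 0, 0],
    [0, -14, 28, 0, 0, 0],
    [0, -12, 22, 0, 0, 0],
    [0, 0, 0, 0, 0, 0],
  ],
)

```text
clock: 8.7
position: [0.5838, -0.1018, 0.2216]
tool_rot: [-0.445, 1.565, -0.397]
force: [-1.6, 0.8, -0.1]
grip_width: 0.0453
```

```bash
python3 st.py b wrist
```

```text
8.7 [ 0.5838 -0.1018  0.2216] [-1.56  0.76 -0.06] 0.04525981866057813
[[ 0.005 -0.048  0.999]
 [-0.002  0.999  0.048]
 [-1.    -0.002  0.005]]
rot corr [-0.006  0.005  0.002]
to tab [122.6096963    3.34392724  -5.3097954 ]
wrist tab_centre 0.7 [322.7, 226.5] [ 0.579  -0.0995  0.0965]
wrist shutter_tab 0.74 [320.2, 217.7] [ 0.5784 -0.1011  0.0775]
wrist half_mark 0.75 [316.2, 218.7] [ 0.58   -0.1039  0.075 ]
wrist drawer_handle 0.63 [439.8, 19.4] [ 0.4507 -0.0384  0.098 ]
```

View pics/bwrist.png

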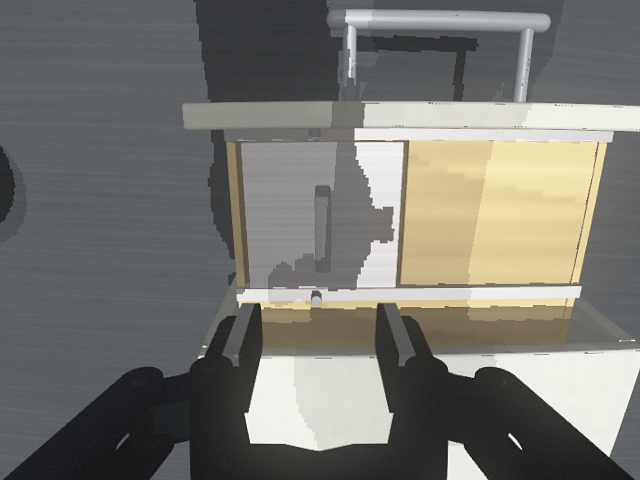

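Call:
jog_arm(
  commands=[
    [20, 2, -3, 0, 0, 0],
    [25, 1, -2, 0, 0, 0],
    [25, 0, -2, 0, 0, 0],
    [10, 0, -2, 0, 0, 0],
    [0, 0, 0, 0, 0, 0],
  ],
)

```text
clock: 9.45
position: [0.5711, -0.0962, 0.1427]
tool_rot: [-0.398, 1.562, -0.346]
force: [0.4, -0.8, -0.3]
grip_width: 0.0451
```

```bash
python3 st.py c wrist
```

```text
9.45 [ 0.5711 -0.0962  0.1427] [ 0.36 -0.82 -0.27] 0.04506920533513611
[[ 0.008 -0.052  0.999]
 [-0.003  0.999  0.052]
 [-1.    -0.003  0.008]]
rot corr [-0.002  0.008  0.003]
to tab [43.72931002 -3.03372755  7.39700311]
wrist tab_centre 0.93 [309.7, 297.7] [ 0.5791 -0.1002  0.0965]
wrist shutter_tab 0.72 [308.3, 279.7] [ 0.5782 -0.1015  0.0775]
wrist half_mark 0.8 [303.2, 277.9] [ 0.5785 -0.1043  0.075 ]
wrist drawer_handle 0.91 [480.3, 15.0] [ 0.4509 -0.0381  0.098 ]
```

View pics/cwrist.png

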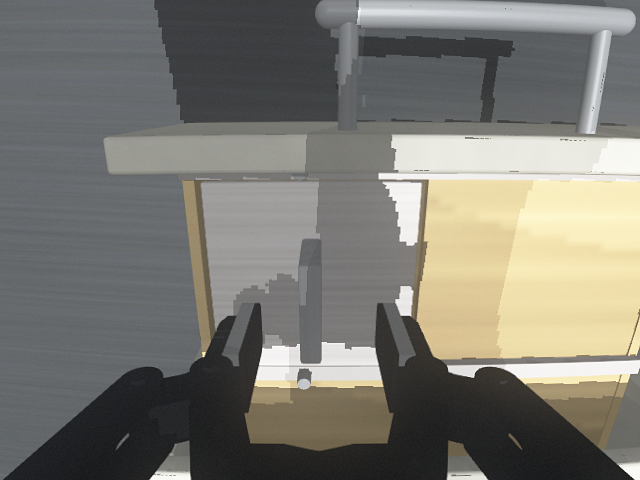

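Call:
jog_arm(
  commands=[
    [0, -4, 8, 0, 0, 0],
    [15, 0, 0, 0, 0, 0],
    [15, 0, 0, 0, 0, 0],
    [10, 0, 0, 0, 0, 0],
    [5, 0, 0, 0, 0, 0],
    [0, 0, 0, 0, 0, 0],
  ],
)

```text
clock: 10.3
position: [0.583, -0.101, 0.0967]
tool_rot: [-0.326, 1.558, -0.275]
force: [0.7, -1.4, -0.4]
grip_width: 0.0453
```

```bash
python3 st.py d wrist
```

```text
10.3 [ 0.583  -0.101   0.0967] [ 0.65 -1.37 -0.45] 0.04526917452202167
[[ 0.013 -0.051  0.999]
 [-0.004  0.999  0.051]
 [-1.    -0.004  0.012]]
rot corr [-0.003  0.012  0.004]
to tab [-2.32200713  2.19423442 -3.86402356]
wrist tab_centre 0.69 [321.9, 326.1] [ 0.579  -0.0999  0.0965]
wrist shutter_tab 0.59 [318.0, 301.0] [ 0.5786 -0.1015  0.0775]
wrist half_mark 0.7 [310.5, 294.4] [ 0.577  -0.1047  0.075 ]
```

View pics/dwrist.png

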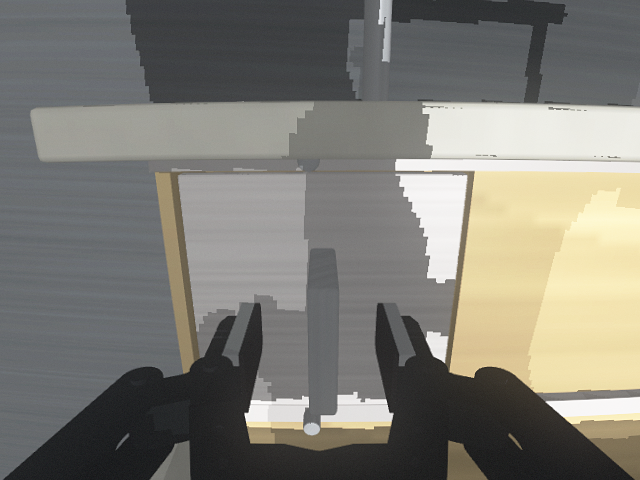

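Call:
jog_arm(
  commands=[
    [0, 0, 0, 0, 0, 0],
    [0, 0, 0, 0, 0, 0],
    [0, 0, 0, 0, 0, 0],
    [0, 0, 0, 0, 0, 0],
    [0, 0, 0, 0, 0, 0],
  ],
  gripper=255,
  newtons=60,
)

```text
clock: 11.05
position: [0.5843, -0.0995, 0.0994]
tool_rot: [-0.202, 1.554, -0.15]
force: [0.9, -1.1, -3.5]
grip_width: 0.0088
```

```bash
python3 st.py e wrist
```

```text
11.05 [ 0.5843 -0.0995  0.0994] [ 0.9  -1.12 -3.51] 0.008754124360821198
[[ 0.017 -0.052  0.998]
 [-0.003  0.999  0.052]
 [-1.    -0.003  0.017]]
rot corr [-0.002  0.016  0.003]
to tab [ 0.33006539  0.79300066 -5.25387351]
wrist tab_centre 0.81 [319.7, 322.3] [ 0.5803 -0.0993  0.0965]
wrist shutter_tab 0.98 [315.8, 294.9] [ 0.5786 -0.101   0.0775]
wrist half_mark 0.81 [309.2, 290.1] [ 0.5777 -0.1039  0.075 ]
```

View pics/ewrist.png

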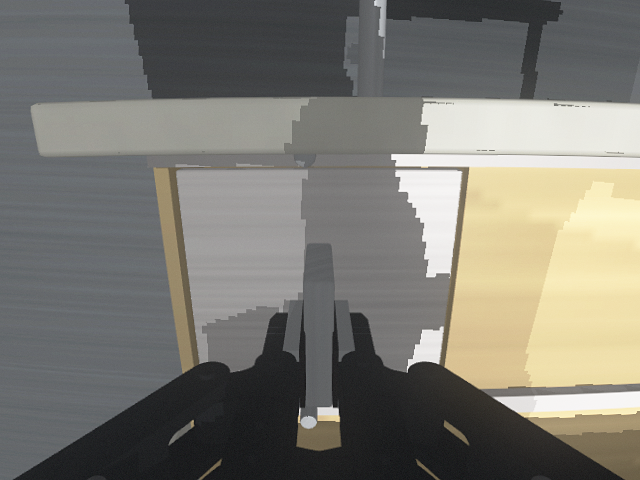

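Call:
jog_arm(
  commands=[
    [0, 6, 0, 0, 0, 0],
    [0, 6, 0, 0, 0, 0],
    [0, 6, 0, 0, 0, 0],
    [0, 6, 0, 0, 0, 0],
    [0, 6, 0, 0, 0, 0],
  ],
)

```text
clock: 11.8
position: [0.5827, -0.0722, 0.0994]
tool_rot: [-0.436, 1.552, -0.388]
force: [1.2, -7.0, -4.0]
grip_width: 0.0088
```

```bash
cat > st2.py <<'E'
from h import *
s=observe(); d=s['position']-np.array([.5843,-.0995,.0994])
print(s['clock'],'dy',d@[-.054,.9985,0],'dx',d@[.9985,.054,0],'dz',d[2],s['force'].round(2),s['moment'].round(2),s['grip_width'])
print(Ro.from_euler('xyz',s['tool_rot']).as_matrix().round(3))
E
python3 st2.py
```

```text
11.8 dy 0.027342622393319256 dx -9.698839129880166e-05 dz -4.7003492196079355e-06 [ 1.16 -7.02 -3.95] [-1.31 -0.36  0.27] 0.008771435787833116
[[ 0.017 -0.049  0.999]
 [-0.007  0.999  0.049]
 [-1.    -0.008  0.017]]
```

Call:
jog_arm(
  commands=[
    [0, 6, 0, 0, 0, 0],
    [0, 6, 0, 0, 0, 0],
    [0, 6, 0, 0, 0, 0],
    [0, 4, 0, 0, 0, 0],
    [0, 0, 0, 0, 0, 0],
  ],
)

```text
clock: 12.3
position: [0.5817, -0.0529, 0.0994]
tool_rot: [-0.69, 1.549, -0.644]
force: [3.8, -9.1, -5.6]
grip_width: 0.009
```

```bash
python3 st2.py
```

```text
12.3 dy 0.046628053324985194 dx -0.0001111733362400497 dz 3.68594821766044e-05 [ 3.82 -9.12 -5.63] [-1.31 -0.5   0.36] 0.009016129890580355
[[ 0.018 -0.046  0.999]
 [-0.013  0.999  0.047]
 [-1.    -0.014  0.017]]
```

Call:
jog_arm(
  commands=[
    [0, 2, 0, 0, 0, 0],
    [0, 3, 0, 0, 0, 0],
    [0, 2, 0, 0, 0, 0],
  ],
)

```text
clock: 12.6
position: [0.5814, -0.0491, 0.0994]
tool_rot: [-0.82, 1.545, -0.776]
force: [2.5, -10.4, -3.3]
grip_width: 0.0089
```

```bash
python3 st2.py; python3 st.py f scene wrist
```

```text
12.6 dy 0.05045235513661342 dx -0.000149223411765634 dz 2.1748729115977916e-05 [  2.52 -10.4   -3.33] [-1.35 -0.4   0.4 ] 0.008927085407789347
[[ 0.018 -0.044  0.999]
 [-0.018  0.999  0.044]
 [-1.    -0.019  0.017]]
12.6 [ 0.5814 -0.0491  0.0994] [  2.52 -10.4   -3.33] 0.008927085407789347
[[ 0.018 -0.044  0.999]
 [-0.018  0.999  0.044]
 [-1.    -0.019  0.017]]
rot corr [-0.01   0.017  0.019]
to tab [  1.2648018  -49.70188477  -4.6344108 ]
scene tab_centre 0.45 [292.6, 225.8] [ 0.5777 -0.0559  0.0965]
scene shutter_tab 0.59 [294.1, 236.7] [ 0.5871 -0.0381  0.0775]
scene half_mark 0.83 [278.9, 223.1] [ 0.5894 -0.0992  0.075 ]
scene drawer_handle 0.63 [294.5, 233.7] [ 0.5901 -0.0319  0.098 ]
wrist tab_centre 0.58 [320.3, 323.4] [ 0.5779 -0.0486  0.0965]
wrist shutter_tab 0.95 [317.4, 295.8] [ 0.5761 -0.0502  0.0775]
wrist half_mark 0.78 [197.6, 291.1] [ 0.578  -0.1019  0.075 ]
```

View pics/fwrist.png

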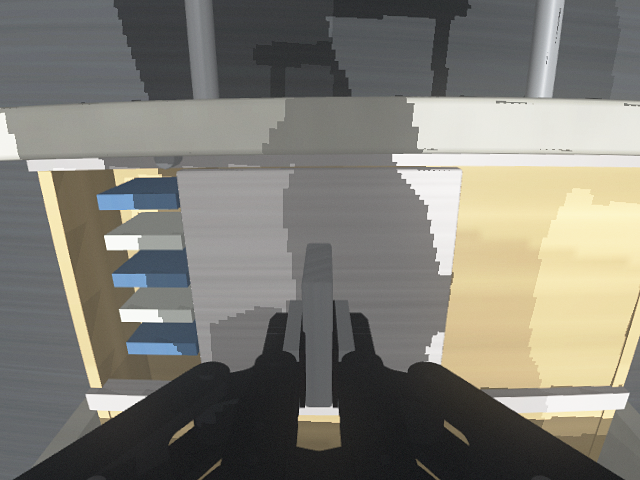

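```bash
python3 st2.py
```

```text
13.1 dy 0.05045160518742696 dx -0.00012299587834080727 dz 3.114589499084164e-05 [ 2.01 -9.43 -2.64] [-1.23 -0.37  0.43] 0.008743670050563073
[[ 0.018 -0.044  0.999]
 [-0.018  0.999  0.044]
 [-1.    -0.018  0.017]]
```

```bash
python3 - <<'E'
from h import *
grab_frame('side'); grab_frame('side')
s=observe(); print(s['clock'],s['position'],s['force'],np.abs(s['qd']).max())
print(bot.job_done())
s=observe(); print(s['clock'],s['position'],s['force'])
E
```

```text
13.2 [ 0.58144894 -0.04913609  0.099443  ] [ 3.07333824 -9.43917978 -3.28529414] 0.0011951309398102177
the job is handed in; nothing more can be done
None
the job is handed in; nothing more can be done
```

I pulled the drawer out to its stop, slid the shutter to half travel by its tab, and handed the job in at 13.2 s with the tab still gripped. The verdict isn't reported, so these are my own last checks:

- **Drawer:** the gripper had travelled 140.0 mm on the handle when it came up hard against the stop. While I slid the shutter, the tool moved only about 0.1 mm along the drawer's travel.
- **Shutter:** the tab moved 50.5 mm by the arm's position and about 50.7 mm in the wrist picture. The push back of 9.4 N fits the 9.6 N spring force at half travel. In the wrist picture the shutter's edge stands about at the front stud, with the first row of tiles uncovered.
- **Hold:** the grip command was 60 N. The pose did not move measurably for the last 0.6 s.
- **Other things on the counter:** the arm's path stayed clear of the cup, bowl, bottle and ruler. I did not measure their positions again at the end.

**Disagreement:** in the last scene picture the networks misplaced the handle (at its shut position) and put the tab up to about 11 mm off to either side along the slide. The arm hid part of that view, so I went by the wrist camera, the arm's position and the force.

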